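# Close a filter housing with its draw latch

## Task

Close the filter housing with its draw latch: hook the wire loop over the keeper on the end cap, then press the lever over centre until it lies fully flat and the cap is clamped on its seal. Work gently, so that the housing hardly shifts on its soft rubber mounts, leave the small things beside it alone, and let go at the end.

Things in the scene. Friction and masses are not known exactly. Their poses are not given: they have to be found in the camera images.
- housing: Dark base plate 220 x 92 x 10 mm of an aluminium filter housing, fixed. Origin: centre of its underside. x runs level from the lever's side to the end cap, y across (parallel to all hinge axes), z up. On rubber mounts on it: the fixed block at x -98 to 9 mm, a 16 mm rubber bellows seal, the sliding cap at x 25 to 75 mm; its top, 56 mm above the worktop, carries the draw latch on its middle line.
- lever_hinge (a point): Axis of the lever's hinge, in the middle of its width: housing frame (-20, 0, 68) mm, 12 mm above the housing's top.
- lever_tip (a point): Middle of the lever handle near its free end, 66 mm from the hinge. The handle is a steel strip 20 mm wide and 4 mm thick; its last 15 mm are bent slightly towards the cap and end 71 mm from the hinge.
- loop_pin (a point): Pin on the lever, parallel to y, on which the wire loop turns: 16 mm from the lever hinge, 0.209 rad ahead of the handle's direction in the closing sense. The loop's two legs are 31 mm apart.
- loop_bar (a point): Middle of the loop's crossbar, a steel wire 4 mm thick and 26 mm long parallel to y, at the free end of the loop, 70 mm from loop_pin.
- loop_tab (a point): Grip point on the loop's finger tab: a flat tongue 12 mm wide (along y), 3 mm thick, 37 mm long, from the crossbar outward and up at 60 degrees to the loop's plane. This point is 30 mm along it (85 mm along the loop from loop_pin and 26 mm above its plane). Pinched across its 12 mm width it pivots between the fingers.
- keeper_nominal (a point): Point on the housing's block, (40.8, 0, 64) mm: where the middle of the seated crossbar lies if the keeper is at its middle setting and the cap relaxed. The keeper is adjustable: the true seat is up to 4 mm nearer or farther along x; this setting is not measured and must be felt or seen.
- keeper_top (a point): Top of the keeper at its middle setting, 16 mm above the housing's top: a steel hook 20 mm wide, open on the side away from the lever. The bar passes over it, goes down beyond it and is drawn back under its lip. Bar centres 7 to 10 mm above the housing's top fit under the lip, whose end is 2 mm beyond the seat: lower the bar with its centre 5 mm or more beyond the seat.
- lever (a joint): Lever angle, rad. 0: handle upright; negative: leaning towards the cap; 1.571: flat (stop). Stays where put (0.04 N m friction). With the loop hooked it comes taut at about -0.25 to 0.6; from there the tip takes about 2 to 10 N until the dead centre near 1.3, after which the seal's spring draws it shut.
- loop (a joint): Loop angle relative to the lever, rad; lever + loop = slope of the loop (0: level from its pin along housing +x; positive: bar raised). Stays where put (0.02 N m friction), so the lever carries it up with it unless it is caught under the keeper's lip. Dragging the tab against both joints' friction takes 3 to 5 N.
- cap (a joint): How far the end cap is drawn onto its bellows seal, m: 0 relaxed, limit 0.013; 8 N per mm. The closed latch draws it about 2 to 11 mm, depending on the keeper's setting. The cap carries the keeper.
- filter_cassette: Bystander: round filter cassette 40 x 40 x 38 mm, standing beside the housing. Origin at the centre of its underside.
- union: Bystander: brass pipe union 22 x 44 x 19 mm lying beside the housing. Origin at the centre of its underside.
- stopwatch_b: Bystander: round stopwatch 61 x 54 x 16 mm lying beside the housing. Origin at the centre of its underside.
- sway (a joint): How far the whole upper housing is pushed along +x on its rubber mounts by outside force, m: 20 N per mm, 0 at rest; the latch's own tension does not move it.
- sink (a joint): How far the whole upper housing is pressed down on its rubber mounts by outside force, m (negative: lifted): 20 N per mm, 0 at rest.

How it is judged:
On the way:
1. the loop is caught on the keeper and draws the cap at least 0.3 mm, with the lever not yet past 1.2 rad (value of joint cap above 0.0003 m and value of joint lever below 1.2 rad and z of loop_bar in the frame of housing below 0.068 m), for 0.1 s.
At the end, for the whole second after the job is handed in: The lever lies flat (joint above 1.5 rad) and at rest, the loop's bar is hooked under the keeper's lip (less than 68 mm above the worktop) and the cap is drawn more than 1.5 mm onto its seal (value of joint lever above 1.5 rad and value of joint cap above 0.0015 m and velocity of joint lever below 0.05 rad/s and z of loop_bar in the frame of housing below 0.068 m); the robot touches nothing.
It fails at once if the housing is pushed, pulled, pressed or lifted with more than 20 N (1 mm on its mounts) (value of joint any of sway, sink above 0.001 m or value of joint any of sway, sink below -0.001 m).
It fails at once if a bystander is moved by more than 15 mm (distance of any of filter_cassette, union, stopwatch_b from where it was at the start of the episode above 0.015 m).
It also fails if it takes over 58 s, if anything falls off the work surface, if the arm or the gripper's body presses on something with over 40 N, if the wrist force passes 120 N, or if a joint passes its speed limit or range.

## Robot

A 6-joint arm with a two-finger parallel gripper is mounted at the origin on a cart in front of the work surface, level with it; the furniture and walls round the work are solid. World frame = base frame: x ahead of the robot, y to its left, z up, the work surface at z = 0. Lengths are in m, angles in rad, forces in N, time in s.
With the tool pointing down it reaches from about 0.225 to 0.875 m from the base axis. Payload 3.4 kg.
Tool frame: the origin (TCP) lies between the finger pads; the fingertips stand 14 mm ahead of it and the grasp point (between the pads) lies 5 mm behind it; z points along the fingers, y is the line along which they close (so a half turn about z gives the same grasp; the last joint's range is limited). The gripper opens to 85 mm and grips with 20 to 120 N. Pads are 22 mm wide; open, the fingers measure 114 mm over their backs; the gripper's body (76 mm by 85 mm) begins 54 mm behind the grasp point. The pads swing forward as they close: fully open they stand 13 mm farther back than shut.
Start: joints at [-1.3, 0.276, 1.505, -0, 1.361, -0.121], TCP at [0.22, -0.531, 0.245] pointing down, gripper open.
Joint ranges: [-2.89, 2.89], [-0.75, 2.08], [0.22, 2.7], [-1.18, 4.32], [0.11, 2.71], [-2.7, 2.7]. Speed limits (rad/s): [2.57, 2.57, 3.14, 3.14, 3.14, 3.14].

## Interface

Orientations are given as a rotation vector (axis times angle).
In Python, from rig import move_pose, movel, goto_joints, set_gripper, wait, inverse_kinematics, get_image, camera_params, IKError, close_job, read_clock, read_joint_pos, read_qd, read_joint_efforts, read_position, read_eef_rot, read_wrist_force, read_moment, read_gripper_width, read_grip_force gives the robot as it stands. The module is installed in compiled form; this text tells all that it offers. Calls block until the motion is done:
- move_pose(position, orientation): joint-space move of the TCP to a pose.
- movel(position, attitude=None, velocity=0.15, stop_force=None): straight line of the TCP; attitude=None keeps the orientation; velocity is the mean speed in m/s. With stop_force (N) it stops when the force on the tool has changed by that much, and returns True; else False.
- goto_joints(angles): joint-space move.
- set_gripper(opening): finger opening in m; the grip force is fixed at half the most; returns when the fingers have stopped.
- wait(seconds).
- inverse_kinematics(position, orientation): joint angles nearest the present ones, or None.
- get_image(name): name is "side" or "top"; returns the picture (384x512x3 uint8, red, green, blue); there is no depth.
- camera_params(name): a dict with "fx", "fy", "cx", "cy" (pixels), "extrinsics" (4x4, takes a point from camera to world coordinates). Camera axes: x right, y down, z forward; pixel columns grow to the right and rows downward; lengths in m; the calibration is good to about 2 mm. A picture is of the moment at which its call begins. camera_params takes no time and is no camera call.
A pose or a line that the arm cannot do raises IKError and nothing moves.
- close_job(): hands the job in; it is judged then, once.
Readings, each from a call of its own:
- read_clock(): time.
- read_joint_pos(): joint angles.
- read_qd(): joint speeds.
- read_joint_efforts(): joint torques, N m.
- read_position(): TCP position.
- read_eef_rot(): TCP orientation.
- read_wrist_force(): force on the tool from outside, world axes, zero at the start.
- read_moment(): the same for the moment, N m.
- read_gripper_width(): finger opening in m.
- read_grip_force(): force on a finger pad.
Only numpy, scipy, OpenCV 4.12 (cv2) and the standard library are available. Lean on these libraries where they do the work, as an engineer would, in place of code of your own. Each camera call takes 0.05 s, during which the arm holds its last target. There are 200 camera calls.

## Working session

There is one attempt and no reset: what is moved stays moved. The work goes in short steps, each a Python script; the robot and the scene stay as the last script left them, time stands still between calls to the robot, and variables do not carry over. Pictures are saved under pics/ and viewed, at most 10 in all, crops included, and the job is handed in when it is done.

```bash
mkdir -p pics
python3 - <<'E'
from rig import *
import cv2,numpy as np
np.set_printoptions(precision=4,suppress=True)
for n in("side","top"):
    im=get_image(n); cv2.imwrite(f"pics/{n}0.png",im[:,:,::-1]); p=camera_params(n); print(n,p)
print(read_clock(),read_eef_rot())
E
```

```text
side {'fx': 418.47088923473603, 'fy': 418.47088923473603, 'cx': 252.28941461381393, 'cy': 192.56129509717965, 'extrinsics': array([[-0.8278, -0.1982,  0.5249,  0.1535],
       [-0.5606,  0.3302, -0.7594,  0.6331],
       [-0.0228, -0.9229, -0.3844,  0.4387],
       [ 0.    ,  0.    ,  0.    ,  1.    ]])}
top {'fx': 416.6697212312459, 'fy': 416.6697212312459, 'cx': 261.8397341281976, 'cy': 183.40783974960829, 'extrinsics': array([[-0.0805, -0.9751,  0.2066,  0.3958],
       [-0.9968,  0.0783, -0.0184,  0.0113],
       [ 0.0017, -0.2074, -0.9783,  0.958 ],
       [ 0.    ,  0.    ,  0.    ,  1.    ]])}
0.1 [-3.0799 -0.6112  0.0002]
```

View pics/side0.png

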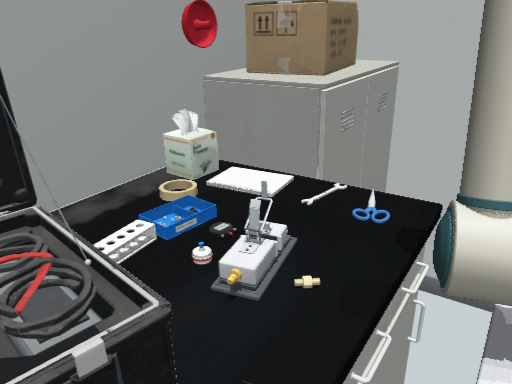

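View pics/top0.png

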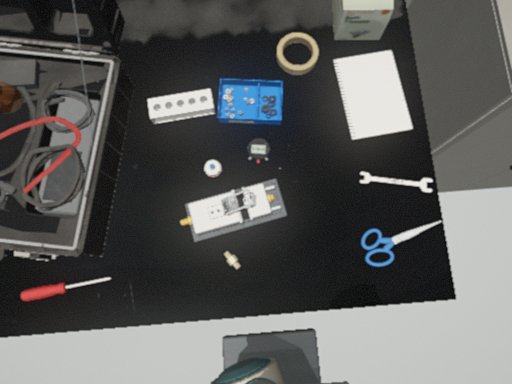

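Both views show the housing: top at about px (237,210), side at about px (257,250), with the lever roughly upright and the loop raised. I'll enlarge both.

Run:
```python
import cv2
a=cv2.imread("pics/side0.png")[170:298,190:330]; cv2.imwrite("pics/sc.png",cv2.resize(a,None,fx=5,fy=4.6875*1,interpolation=cv2.INTER_CUBIC) if 0 else cv2.resize(a,None,fx=4.6,fy=4.6,interpolation=cv2.INTER_CUBIC))
a=cv2.imread("pics/top0.png")[170:250,175:295]; cv2.imwrite("pics/tc.png",cv2.resize(a,None,fx=6,fy=6,interpolation=cv2.INTER_CUBIC))
```

```text
(no output)
```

View pics/sc.png

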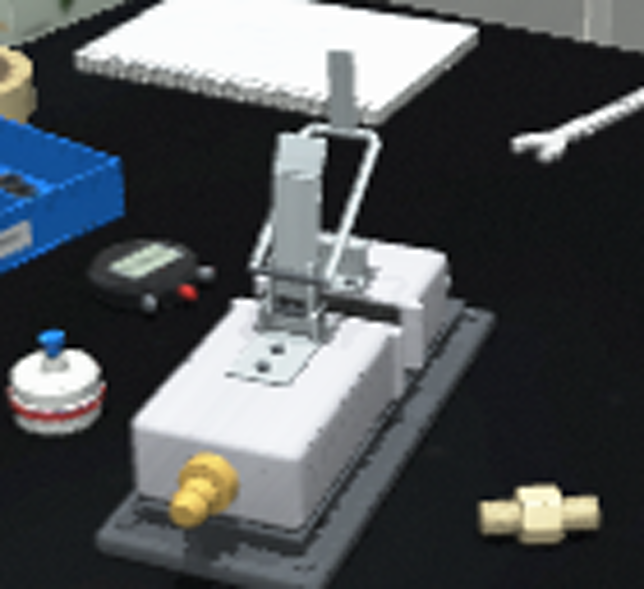

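View pics/tc.png

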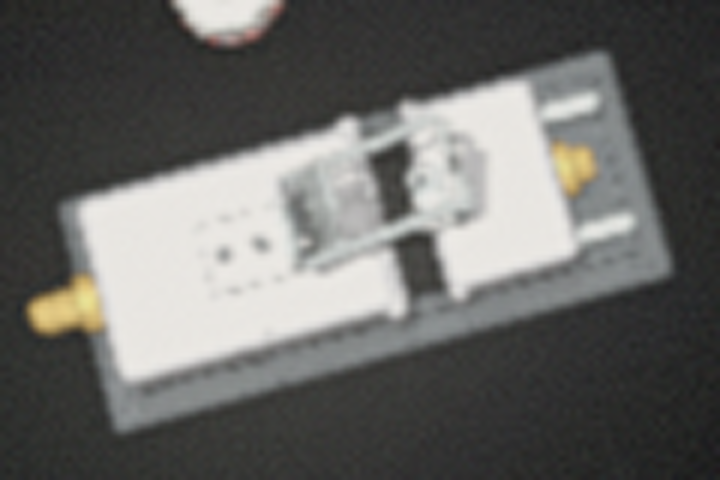

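The side crop shows the lever near upright, its end at crop (300,137), the bar at (305,130)–(378,138), and the tab end at (341,52). The top crop shows the plate corners at (608,52), (672,272), (118,432) and (60,203), with the cap to the right. I'll fit the whole pose from these points.

```bash
cat > h.py <<'E'
from rig import *
import numpy as np, cv2
from scipy.spatial.transform import Rotation as R
np.set_printoptions(precision=4,suppress=True)
def proj(n,P):
    c=camera_params(n); E=c["extrinsics"]; p=(np.atleast_2d(P)-E[:3,3])@E[:3,:3]
    return np.c_[c["fx"]*p[:,0]/p[:,2]+c["cx"],c["fy"]*p[:,1]/p[:,2]+c["cy"]]
def h2w(P,pose):
    x,y,a=pose; P=np.atleast_2d(P); c,s=np.cos(a),np.sin(a)
    return np.c_[x+c*P[:,0]-s*P[:,1],y+s*P[:,0]+c*P[:,1],P[:,2]]
def latch(q,s,yb=0):
    """points in housing frame (m), lever q, loop slope s"""
    H=np.array([-.02,0,.068]); pin=H+.016*np.array([-np.sin(q+.209),0,np.cos(q+.209)])
    u=np.array([np.cos(s),0,np.sin(s)]); v=np.array([-np.sin(s),0,np.cos(s)])
    return dict(pin=pin,bar=pin+.07*u,tab=pin+.085*u+.026*v,tabend=pin+.0885*u+.032*v,
      tip=H+.066*np.array([-np.sin(q),0,np.cos(q)]),end=H+.071*np.array([-np.sin(q),0,np.cos(q)]))
E
cat > fit.py <<'E'
from h import *
from scipy.optimize import least_squares
T=lambda u,v:(175+u/6,170+v/6); S=lambda u,v:(190+u/4.6,170+v/4.6)
plate=[("top",(.11,.046,.01),T(608,52)),("top",(.11,-.046,.01),T(672,272)),("top",(-.11,-.046,.01),T(118,432)),("top",(-.11,.046,.01),T(60,203)),
("side",(.11,-.046,.01),S(495,317)),("side",(-.11,-.046,.005),S(325,590)),("side",(-.11,.046,.01),S(98,540))]
def res(p):
    r=[]
    for n,P,m in plate: r.append(proj(n,h2w(P,p[:3]))[0]-m)
    L=latch(p[3],p[4])
    for k,dy,m in [("end",0,S(300,138)),("bar",.0145,S(305,130)),("bar",-.0145,S(378,138)),("tabend",0,S(341,52))]:
        r.append(proj("side",h2w(L[k]+[0,dy,0],p[:3]))[0]-m)
    return np.array(r)
o=least_squares(lambda p:res(p).ravel(),[.4,0.05,-1.4,0,.7],loss="soft_l1")
print(o.x); print(res(o.x))
L=latch(*o.x[3:])
for k in L: print(k,L[k]*1e3,h2w(L[k],o.x[:3])[0])
E
python3 fit.py
```

```text
[ 0.5401  0.0578 -1.3633 -0.1316  0.5726]
[[-0.4364 -1.2981]
 [ 0.5826 -0.3827]
 [-0.1644  0.4491]
 [-0.574  -0.0119]
 [ 0.4529 -1.349 ]
 [-0.3168  2.1683]
 [-0.3658 -0.8705]
 [ 0.0556  0.6784]
 [ 1.5017 -0.2985]
 [-0.0486 -0.0283]
 [ 0.227  -0.1952]]
pin [-21.2375   0.      83.9521] [0.5357 0.0786 0.084 ]
bar [ 37.5985   0.     121.8773] [0.5478 0.021  0.1219]
tab [ 36.1197   0.     151.8575] [0.5475 0.0225 0.1519]
tabend [ 35.8108   0.     158.7969] [0.5474 0.0228 0.1588]
tip [-11.3407   0.     133.4295] [0.5377 0.0689 0.1334]
end [-10.6847   0.     138.3863] [0.5379 0.0683 0.1384]
```

The fit agrees to about 1.5 px, with lever ≈ -0.13 and slope ≈ 0.57. Next I move above the tab and take one close look.

```bash
cat >> h.py <<'E'
POSE=np.array([.5401,.0578,-1.3633])
def att(sgn):
    a=POSE[2]; y=sgn*np.array([-np.sin(a),np.cos(a),0]); z=np.array([0,0,-1.]); return R.from_matrix(np.c_[np.cross(y,z),y,z]).as_rotvec()
def W(x,z,y=0): return h2w([x,y,z],POSE)[0]
def snap(nm,u,v,w,h,k,cam="side"):
    im=get_image(cam)[v:v+h,u:u+w,::-1]; cv2.imwrite(f"pics/{nm}.png",cv2.resize(im,None,fx=k,fy=k,interpolation=cv2.INTER_CUBIC))
E
python3 - <<'E'
from h import *
P=W(.0361,.205)
for s in(1,-1): print(s,inverse_kinematics(P,att(s)))
s=min((1,-1),key=lambda s:abs(inverse_kinematics(P,att(s))[5]))
print(s); set_gripper(.045); move_pose(W(.0361,.26),att(s)); movel(P)
print(read_position(),P,read_clock(),proj("side",W(.0361,.152)))
snap("a",190,120,140,128,4.6)
E
```

```text
1 [-0.086   0.2614  1.6288 -0.      1.2513 -0.2935]
-1 NoneTraceback (most recent call last):
  File "<stdin>", line 4, in <module>
  File "<stdin>", line 4, in <lambda>
TypeError: 'NoneType' object is not subscriptable
```

```bash
echo 'A=att(1)' >> h.py
python3 - <<'E'
from h import *
P=W(.0361,.205)
set_gripper(.045); move_pose(W(.0361,.26),A); movel(P)
print(read_position(),P,read_clock(),proj("side",W(.0361,.152)))
snap("a",190,120,140,128,4.6)
E
```

```text
[0.5478 0.022  0.2052] [0.5475 0.0225 0.205 ] 3.3917 [[264.4465 184.4515]]
```

View pics/a.png

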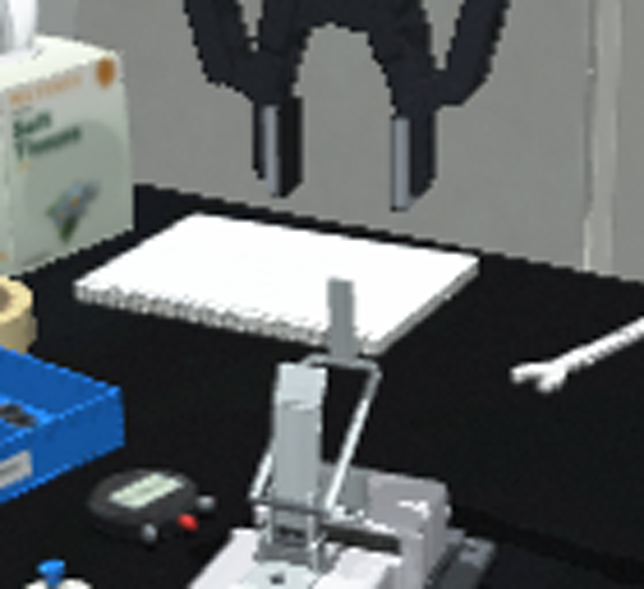

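The pads straddle the tab: the pad midline is at about x=338 and the tab is at 341, y≈310. I'll descend, grip and compute the drag path.

```bash
cat >> h.py <<'E'
from scipy.optimize import fsolve
def qs(bx,bz,g=(-.3,.2)):
    return fsolve(lambda p:(latch(*p)["bar"][[0,2]]-[bx,bz])*100,g)
G=.005  # grasp point behind TCP
def tabW(bx,bz,dx=0,dz=0):
    q=qs(bx,bz); t=latch(*q)["tab"]; return W(t[0]+dx,t[2]-G+dz),q
def fh():
    f=np.array(read_wrist_force()); c,s=np.cos(POSE[2]),np.sin(POSE[2]); return np.array([c*f[0]+s*f[1],-s*f[0]+c*f[1],f[2]])
E
python3 - <<'E'
from h import *
for b in [(.0376,.1219),(.045,.11),(.052,.098),(.0525,.085),(.0525,.075),(.0525,.0645),(.045,.0645),(.0408,.0645)]:
    p,q=tabW(*b); print(b,q,p,latch(*q)["tab"])
print(fh()); movel(W(.0361,.152-G),velocity=.08,stop_force=6); print(read_position(),fh())
set_gripper(0.0); print(read_gripper_width(),read_grip_force(),fh(),read_position(),read_clock())
E
```

```text
(0.0376, 0.1219) [-0.1325  0.5729] [0.5475 0.0225 0.1469] [0.0361 0.     0.1519]
(0.045, 0.11) [-0.2095  0.3805] [0.5503 0.0096 0.1347] [0.0493 0.     0.1397]
(0.052, 0.098) [-0.4292  0.207 ] [ 0.5527 -0.0022  0.1215] [0.0613 0.     0.1265]
(0.0525, 0.085) [-0.3665  0.0171] [ 0.5539 -0.0078  0.1063] [0.0671 0.     0.1113]
(0.0525, 0.075) [-0.4004 -0.1247] [ 0.5546 -0.0113  0.0939] [0.0706 0.     0.0989]
(0.0525, 0.0645) [-0.5295 -0.2702] [ 0.5553 -0.0145  0.0806] [0.0739 0.     0.0856]
(0.045, 0.0645) [-0.0663 -0.2799] [ 0.5538 -0.0074  0.0803] [0.0666 0.     0.0853]
(0.0408, 0.0645) [ 0.234  -0.2594] [ 0.5529 -0.0028  0.0808] [0.062  0.     0.0858]
[-0.2121  0.1788 -0.0945]
[0.548  0.0225 0.1474] [ 0.1261  0.2348 -0.1125]
0.009565331032155976 58.45398008823395 [0.4512 3.0011 0.7362] [0.5491 0.0225 0.1477] 4.7333
```

Run:
```python
from h import *
for b in [(.041,.117),(.045,.11),(.049,.104),(.052,.097),(.0525,.091),(.0525,.085),(.0525,.08)]:
    p,q=tabW(*b); p=p+W(0,0,.001)-W(0,0)
    st=movel(p,velocity=.05,stop_force=10); print(b,st,fh(),read_position()-p)
    if st: break
print(read_clock()); print(proj("side",np.array([W(.0525,.08,.0145),W(.0525,.08,-.0145),W(*latch(*q)["end"][[0,2]]),W(*latch(*q)["tabend"][[0,2]])]))-[200,165])
snap("b",200,165,110,100,6)
```

```text
(0.041, 0.117) False [-1.1698  2.2444  4.9412] [ 0.0008 -0.      0.0005]
(0.045, 0.11) False [-0.3825  3.3259  6.303 ] [ 0.0008 -0.0002  0.0006]
(0.049, 0.104) False [1.5229 3.3637 5.2975] [ 0.0008 -0.0004  0.0004]
(0.052, 0.097) False [1.1428 2.9464 4.4314] [ 0.0007 -0.0004  0.0004]
(0.0525, 0.091) False [2.5221 3.2425 5.2326] [ 0.0009 -0.0011  0.0005]
(0.0525, 0.085) False [3.4404 2.8486 6.0063] [ 0.0009 -0.0011  0.0007]
(0.0525, 0.08) False [4.0851 4.3587 4.3105] [ 0.0008 -0.0009  0.0004]
6.95
[[60.9384 49.5697]
 [74.7925 51.7188]
 [58.6862 34.3585]
 [71.2275 32.329 ]]
```

View pics/b.png

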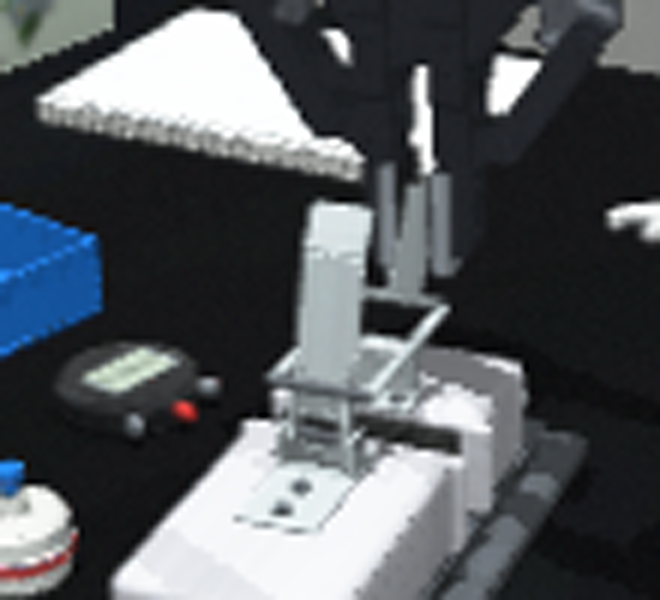

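The bar is over and beyond the keeper (crop (365,292)–(445,305), prediction (366,297)–(449,310)), so it sits about 1 mm high. I'll lower it and draw it back by feel.

Run:
```python
from h import *
d=W(0,0,.001)-W(0,0)
for b in [(.0525,.075),(.0525,.07),(.0525,.066),(.0525,.063)]:
    p,q=tabW(*b); st=movel(p+d,velocity=.04,stop_force=8); print(b,st,fh(),read_position()-p-d)
    if st: break
bx=.0525
while not st and bx>.036:
    bx-=.0015; p,q=tabW(bx,.063); st=movel(p+d,velocity=.03,stop_force=6); print(round(bx,4),q,st,fh(),read_position()-p-d)
    if fh()[0]>10: break
print(read_clock(), proj("side",np.array([W(bx,.063,.0145),W(bx,.063,-.0145),W(*latch(*q)["end"][[0,2]])]))-[200,165])
snap("c",200,165,110,100,6)
```

```text
(0.0525, 0.075) False [3.7464 3.757  5.0533] [ 0.0006 -0.0004  0.0003]
(0.0525, 0.07) False [1.8943 3.2787 2.9107] [0.0004 0.0002 0.0001]
(0.0525, 0.066) False [-0.3298  3.6935  4.4366] [ 0.0002  0.0007 -0.0001]
(0.0525, 0.063) False [-0.3848  5.5313  3.2932] [ 0.0001  0.0006 -0.0002]
0.051 [-0.4657 -0.2969] False [1.6741 4.1668 2.7932] [ 0.0004 -0.0004  0.0001]
0.0495 [-0.3757 -0.3014] False [4.0473 4.6355 3.2247] [ 0.0006 -0.001   0.0002]
0.048 [-0.2847 -0.304 ] False [3.3652 4.5839 3.9861] [ 0.0006 -0.001   0.0003]
0.0465 [-0.1917 -0.3047] False [3.32   4.8279 4.198 ] [ 0.0006 -0.0008  0.0002]
0.045 [-0.0958 -0.3032] False [2.2239 3.8057 3.4619] [ 0.0006 -0.0007  0.0002]
0.0435 [ 0.0044 -0.2993] False [2.8721 4.9469 3.5822] [ 0.0005 -0.0005  0.0002]
0.042 [ 0.1105 -0.2926] False [2.6471 5.0187 3.09  ] [ 0.0006 -0.0006  0.0002]
0.0405 [ 0.2247 -0.2826] False [5.3297 4.213  4.2307] [ 0.0008 -0.0013  0.0002]
0.039 [ 0.3507 -0.2683] False [7.8863 3.4933 2.709 ] [ 0.001  -0.0022  0.0002]
0.0375 [ 0.4949 -0.2482] False [8.9971 3.6465 2.3505] [ 0.0012 -0.0031  0.0001]
0.036 [ 0.6709 -0.2188] False [12.4221  3.2382  0.185 ] [ 0.0014 -0.0041  0.    ]
10.9083 [[58.0321 60.8421]
 [71.9775 63.1554]
 [43.6577 55.7346]]
```

View pics/c.png

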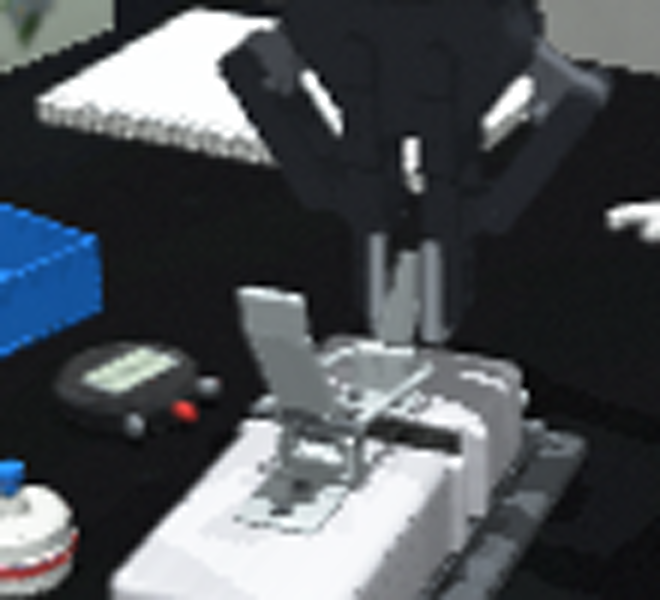

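The bar sits low at the keeper (crop right end (430,368)). The pull rose to 12 N while the tab stalled at bar x≈40 mm, so it is caught. I'll relax, let go and look.

Run:
```python
from h import *
d=W(0,0,.001)-W(0,0)
p,q=tabW(.0395,.063); movel(p+d,velocity=.03); print(fh(),read_position()-p-d)
set_gripper(.03); print(fh(),read_position()-p-d)
x=read_position(); movel([x[0],x[1],.2],velocity=.12); print(fh(),read_clock())
snap("d",200,185,110,80,7)
for q in (.2,.3,.4): print(q,7*(proj("side",W(*latch(q,-.27)["end"][[0,2]]))-[200,185]))
for b in ((.04,.064),(.04,.070),(.04,.074)):print(b,7*(proj("side",np.array([W(*b,.0145),W(*b,-.0145)]))-[200,185]).ravel())
```

```text
[3.466  4.6157 4.3074] [ 0.0008 -0.0012  0.0003]
[-0.0945 -0.3168 -0.1895] [-0.002   0.0003 -0.001 ]
[-0.2324 -0.3559  0.3511] 12.7583
0.2 [[351.7822 148.5907]]
0.3 [[341.285  166.0217]]
0.4 [[331.0448 185.8694]]
(0.04, 0.064) [411.3783 276.5739 508.6991 292.5877]
(0.04, 0.07) [411.0173 257.4395 508.6105 273.2543]
(0.04, 0.074) [410.7755 244.6233 508.5511 260.3041]
```

View pics/d.png

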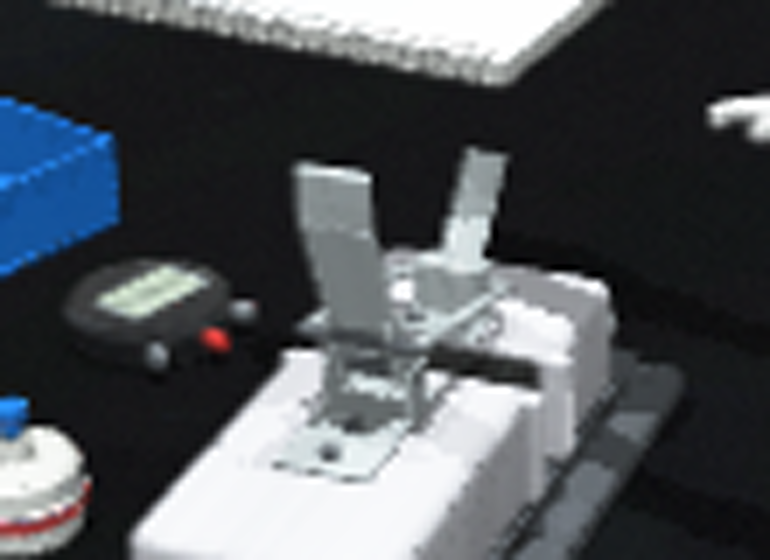

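The bar is at crop (505,288), which matches z=64 mm, so it is seated under the lip. The lever is at about 0.3 rad. Next I press the lever round its arc with closed fingers, watching the force.

```bash
cat > press.py <<'E'
from h import *
def tcp(q,r=.063,n=.003):
    return (-.02-r*np.sin(q)+n*np.cos(q)+.011, .068+r*np.cos(q)+n*np.sin(q)+.014)
E
python3 - <<'E'
from press import *
set_gripper(0); x=tcp(.0)
movel(W(x[0],.2)); movel(W(*x),velocity=.1); print(fh(),read_clock())
for q in np.arange(.1,1.32,.1):
    p=W(*tcp(q)); st=movel(p,velocity=.03,stop_force=9); f=fh(); e=W(0,0)*0+read_position()-p
    print(round(q,2),st,f,e)
    if st or np.abs(f).max()>14: break
print(read_clock())
E
```

```text
[ 0.2851 -0.0964  0.7069] 14.5
0.1 False [-0.1943  0.1128  0.2524] [0.0001 0.0003 0.0004]
0.2 False [-0.7148 -0.158  -0.1337] [-0.0001  0.0002 -0.0001]
0.3 False [-0.0669  0.2621 -0.016 ] [-0.0001  0.0002 -0.0001]
0.4 False [-0.3609  0.3066 -0.5805] [ 0.      0.0002 -0.    ]
0.5 False [1.6517 0.8667 1.4843] [ 0.0001  0.0001 -0.    ]
0.6 False [2.2509 0.6991 1.6641] [ 0.0001  0.0003 -0.0001]
0.7 False [1.8285 0.6848 0.8535] [ 0.0001  0.0004 -0.0001]
0.8 False [1.3575 1.3696 1.633 ] [-0.0001  0.0003 -0.0003]
0.9 False [1.5518 0.0948 1.0294] [-0.0003  0.0003 -0.0003]
1.0 False [0.5469 0.3573 0.0513] [-0.0004  0.0002 -0.0004]
1.1 False [0.4174 0.913  0.5368] [-0.0004  0.0002 -0.0005]
1.2 False [0.3489 0.1372 0.2983] [-0.0004  0.0002 -0.0004]
1.3 False [0.1129 0.5472 0.0543] [-0.0003  0.0001 -0.0004]
19.1583
```

The force fell to nearly zero past 1.0 rad, which needs a look.

Run:
```python
from press import *
snap("e",200,185,110,80,7)
for q in (.7,1.,1.3): print(q,7*(proj("side",W(*latch(q,-.27)["end"][[0,2]]))-[200,185]))
```

```text
0.7 [[303.1428 257.8131]]
1.0 [[281.9764 342.4499]]
1.3 [[270.1147 430.4621]]
```

View pics/e.png

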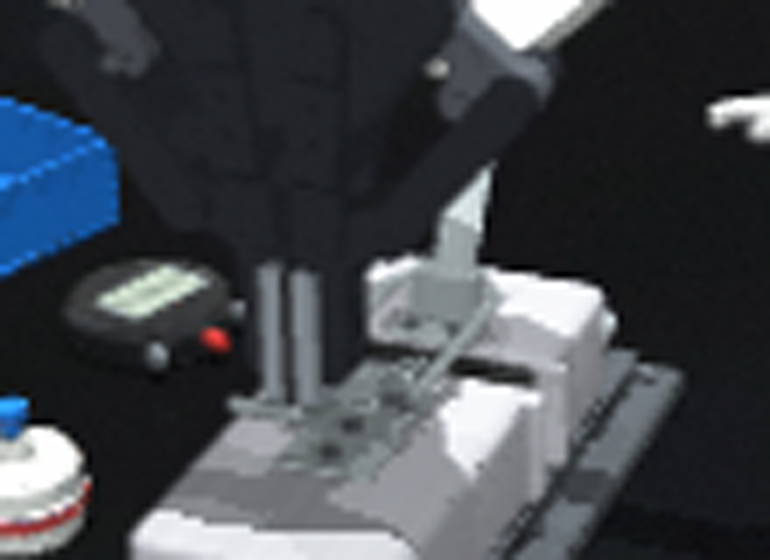

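The fingers hide the handle, and the pin's end seems to be at crop (235,403), which I can't yet explain. I'll lift clear and look again.

Run:
```python
from press import *
x=read_position(); print(movel([x[0],x[1],x[2]+.09],velocity=.12,stop_force=6),fh(),read_clock())
snap("f",200,165,110,95,6)
for q in (.7,1.,1.3):
    L=latch(q,-.2); print(q,[(6*(proj("side",W(L[k][0],L[k][2],y))-[200,165]))[0] for k,y in(("end",0),("pin",.0155),("pin",-.0155))])
```

```text
False [-0.1167 -0.3083 -0.8618] 20.1083
0.7 [array([259.8367, 340.9826]), array([260.768 , 418.9421]), array([356.6505, 435.8633])]
1.0 [array([241.6941, 413.5285]), array([258.1154, 434.6856]), array([354.0088, 451.8498])]
1.3 [array([231.5269, 488.9676]), array([257.2775, 449.8785]), array([353.0374, 467.2466])]
```

View pics/f.png

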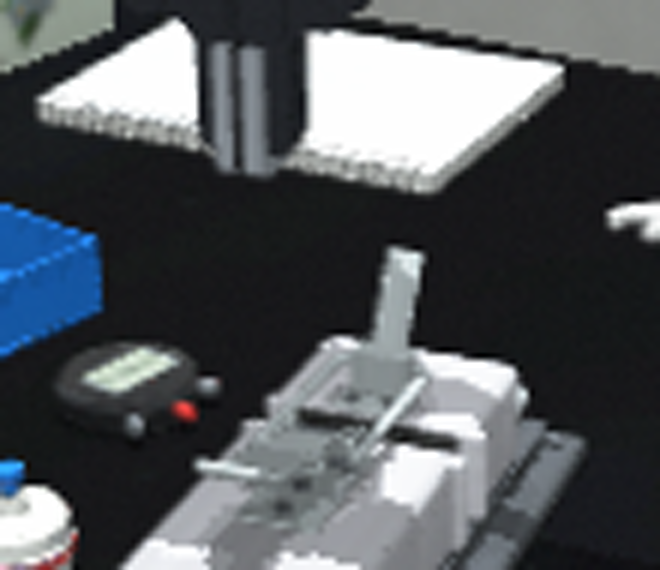

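The handle is almost edge-on to the camera at q≈1.2: its end edge is at crop (197–285,467), which fits the prediction. The loop is still low on the cap (bar end (425,380)). This is a lightly tensioned latch, so I keep pressing until flat.

Run:
```python
from press import *
movel(W(*tcp(1.1)),velocity=.1,stop_force=6)
for q,n in [(1.2,.003),(1.3,.003),(1.4,.003),(1.48,.003),(1.54,.003),(1.571,.002),(1.571,.001),(1.571,-.0),(1.571,-.001),(1.571,-.002)]:
    p=W(*tcp(q,n=n)); st=movel(p,velocity=.03,stop_force=7); f=fh()
    print(round(q,2),n,st,f,read_position()-p)
    if st or np.abs(f).max()>10: break
x=read_position(); movel([x[0],x[1],x[2]+.1],velocity=.12); print(fh(),read_clock())
snap("g",200,185,110,80,7)
L=latch(1.571,-.05); print([(7*(proj("side",W(*P))-[200,185]))[0] for P in((L["end"][0],.068,.01),(L["end"][0],.068,-.01),(.036,.064,-.0145))])
```

```text
1.2 0.003 False [ 0.4411 -0.1564 -0.0478] [-0.0001  0.0001  0.    ]
1.3 0.003 False [-0.6249  0.3872 -0.5348] [-0.0002  0.     -0.0003]
1.4 0.003 False [-0.0811  0.0288 -0.3495] [-0.0002  0.     -0.0003]
1.48 0.003 False [0.0225 0.0066 0.4305] [-0.0002  0.     -0.0003]
1.54 0.003 False [0.12   0.6161 1.057 ] [-0.0002 -0.     -0.0002]
1.57 0.002 False [-0.0886 -1.7499  6.0845] [0.0005 0.0001 0.001 ]
1.57 0.001 False [-0.1736 -2.5309  9.9512] [0.0005 0.0001 0.0016]
1.57 -0.0 False [-0.8926 -3.1992 13.55  ] [0.0006 0.0002 0.0022]
[0.6825 0.1664 0.035 ] 24.5083
[array([230.7639, 497.0071]), array([306.7082, 512.052 ]), array([503.8256, 298.8655])]
```

View pics/g.png

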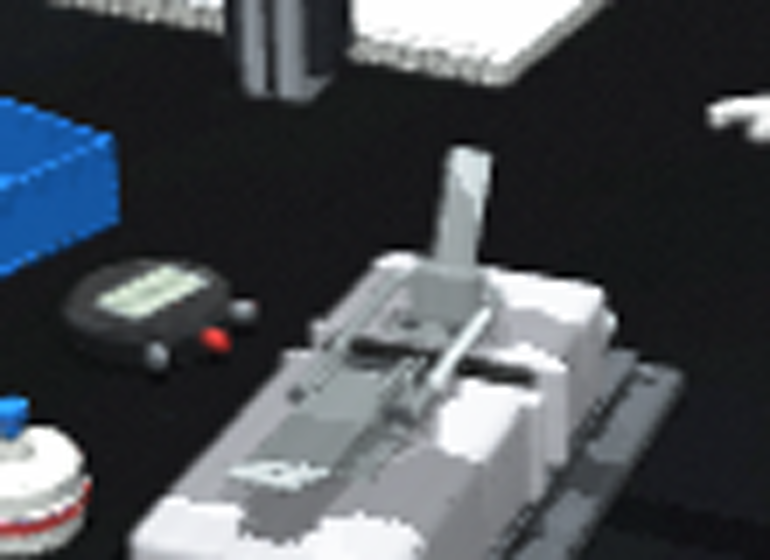

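The handle lies flat, its bent end at crop (230–325,470), and the bar end is at (490,305). The tip force was lower than I'd expect though, so I'll check numerically whether the cap has been drawn, by registering the cap's fitting and edges against the first pictures.

```bash
cat > shift.py <<'E'
from press import *
def shift(cam,u,v,w,h):
    a=cv2.imread(f"pics/{cam}0.png"); b=get_image(cam)[:,:,::-1].copy()
    t=cv2.resize(a[v:v+h,u:u+w],None,fx=8,fy=8,interpolation=cv2.INTER_CUBIC)
    m=6; S=cv2.resize(b[v-m:v+h+m,u-m:u+w+m],None,fx=8,fy=8,interpolation=cv2.INTER_CUBIC)
    r=cv2.matchTemplate(S,t,cv2.TM_CCOEFF_NORMED); _,c,_,l=cv2.minMaxLoc(r); return np.array(l)/8-m,round(c,3)
E
python3 - <<'E'
from shift import *
x=read_position(); movel([x[0],x[1],.26],velocity=.2); movel([.36,-.1,.26],velocity=.25)
for n,r in dict(fitting=(264,190,12,14),rods=(265,184,18,28),nozzle_fixed=(178,212,16,14),block=(186,200,20,36)).items(): print("top",n,shift("top",*r))
for n,r in dict(capcorner=(276,222,14,24),capR=(272,220,16,22),block=(215,262,40,24)).items(): print("side",n,shift("side",*r))
for cam in("top","side"):
    for x0 in(.036,): print(cam,[(proj(cam,W(x0-d,.05))-proj(cam,W(x0,.05)))[0] for d in(.002,.006)])
print(read_clock())
E
```

```text
top fitting (array([-2.125,  0.625]), 0.994)
top rods (array([-1.25 ,  0.375]), 0.932)
top nozzle_fixed (array([0., 0.]), 0.997)
top block (array([-0.125,  0.   ]), 0.991)
side capcorner (array([-0.625,  1.   ]), 0.97)
side capR (array([-0.75 ,  0.875]), 0.963)
side block (array([0.   , 0.125]), 0.994)
top [array([-0.8707,  0.2541]), array([-2.6127,  0.7624])]
side [array([-0.3602,  0.4563]), array([-1.0852,  1.3745])]
26.7167
```

The cap's fitting has moved 2.1 px towards the block, about 5 mm, while the fixed block has not moved. The latch is clamped, so I'm handing in.

```bash
python3 -c "
from rig import *
print(close_job(),read_clock())"
```

```text
the job is handed in; nothing more can be done
the job is handed in; nothing more can be done
```

The draw latch is closed and the job is handed in, with no verdict returned: the loop is hooked, the lever lies flat, the cap measures about 5 mm drawn onto its seal, no force component read at the wrist passed 13.6 N, and the arm is clear at about 27 s; I viewed 11 pictures, one over the limit of 10.

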